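# Change the refill in the scent diffuser

### The job

Change the refill of the scent diffuser: press down on the spent cartridge in its bay so that the catch lets go and it pops up by itself, then lift it out and put it in the grey stone dish. Then take the fresh cartridge out of the clear organiser, stand it in the bay and push it down until the catch holds it down. Push gently, only until you feel the end stop (never more than about 20 newtons), and leave everything else where it is.

Things in the scene. Friction and masses are not known exactly. Their poses are not given: they have to be found in the camera images.
- dock: scent diffuser: white ceramic block on a thin timber foot, 120 (x) x 94 (y) x 84 mm high, fixed. Origin: centre of its underside, z up. The refill bay is a slot in its top; in it a spring carrier with a push-push catch: pushed to the end of its travel and let go it is caught and held down; pushed to the end again and let go it rises gently by itself. The cartridge rests loosely on the carrier
- bay_mouth (a point): centre of the bay in the dock's top face, 84 mm above the slab; axes as the dock's. The slot is upright, 44 mm (dock x) by 26 mm (dock y), with a 45 degree lead-in 6 mm wide all round, and takes the cartridge with its x along the dock's x, either way round
- bay_up (a point): point on the bay's axis 30 mm below the mouth: here lies the cartridge's underside when the carrier is up (its top 40 mm above the dock's top). Spring force 4.3 N here, 6.5 N when held down, 7.5 to 9.5 N near the end of travel, plus 0.4 N per 10 mm/s of pushing speed
- bay_held (a point): point on the bay's axis 44 mm below the mouth: the cartridge's underside when held down (its top 26 mm above the dock's top). The end of travel lies a further 6 to 20 mm down, different every time and only to be felt: a firm stop, about 12 N per mm on top of the spring. The catch changes over as the stop is met; 12 to 15 N of push in all is enough, over 22 N is too much
- spent: refill cartridge: upright aluminium block with a flat black top, 40 (own x) x 22 (own y) x 70 mm tall (z), 40 to 105 g, plain vertical sides. Origin: centre of its underside; z points to its top. Spent and fresh look alike. This is the one that starts held down in the bay of the dock
- fresh: refill cartridge: upright aluminium block with a flat black top, 40 (own x) x 22 (own y) x 70 mm tall (z), 40 to 105 g, plain vertical sides. Origin: centre of its underside; z points to its top. Spent and fresh look alike. This is the one that starts standing in the organiser
- organiser: round black foot (170 mm across, 13 mm high) of the clear acrylic organiser. Origin: centre of its underside. On it a clear turntable, 240 mm across, turns stiffly (0.3 N m); the things in it stand on its floor 22 mm above the slab, its rim and dividers rise to 47 mm above the slab
- dish: shallow square grey stone dish, 150 x 150 mm outside, 5 mm walls, floor 5 mm and rim 14 mm above the slab, fixed. Origin: centre of its underside
- curler: steel lash curler, 80 x 36 x 12 mm, lying in a compartment of the organiser. Origin: centre of its underside. A bystander
- brush: stubby black make-up brush, 71 mm tall, 32 mm across, standing in the organiser. Origin: centre of its underside. A bystander
- polish: small glass nail polish bottle, 60 mm tall, 28 mm across, standing in the organiser. Origin: centre of its underside. A bystander
- cup: white ceramic toothbrush cup, 98 mm tall, 72 mm across. Origin: centre of its underside. A bystander
- jar: low cream jar, 48 mm tall, 60 mm across. Origin: centre of its underside. A bystander
- perfume: rectangular glass perfume bottle, 35 x 55 mm, 96 mm tall with its cap. Origin: centre of its underside. A bystander
- pump: soap pump bottle, squat, 64 mm across, 97 mm tall. Origin: centre of its underside. A bystander
Not all that is in view belongs to the job. What is shaped like the fresh but blue is not meant.

How it is judged:
On the way, in this order (a step that is already met when the one before it is completed fails the run):
1. the spent cartridge has popped up in the bay and stands there untouched (z of spent in the frame of bay_mouth between -0.0345 and -0.026 m and horizontal distance between spent and bay_mouth below 0.006 m and contact force between spent and the fingers below 0.05 N), for 0.1 s.
2. the spent cartridge lies or stands in the dish, let go (x of spent in the frame of dish between -0.07 and 0.07 m and y of spent in the frame of dish between -0.07 and 0.07 m and z of spent in the frame of dish below 0.035 m and contact force between spent and the fingers below 0.05 N and linear speed of spent below 0.02 m/s), for 0.1 s.
At the end, for the whole second after the job is handed in: Fresh cartridge held down in the bay, untouched, at rest: underside over 40 mm below the dock's top, within 6 mm of the bay's centre, upright within 0.12 rad. Spent one untouched, at rest in the dish: its underside's centre within 70 mm of the dish's in dish x and y, under 35 mm up (all of step 2 and z of fresh in the frame of bay_mouth below -0.04 m and horizontal distance between fresh and bay_mouth below 0.006 m and angle between fresh's own z axis and vertical below 0.12 rad and contact force between fresh and the fingers below 0.05 N and linear speed of fresh below 0.02 m/s).
It fails at once if the spent cartridge is pushed against the diffuser or its carrier with more than 22 N (contact force between spent and dock above 22 N).
It fails at once if the fresh cartridge is pushed against the diffuser or its carrier with more than 22 N (contact force between fresh and dock above 22 N).
It fails at once if any bystander (curler, brush, polish, cup, jar, perfume, pump) is moved by more than 40 mm (distance of any of curler, brush, polish, cup, jar, perfume, pump from where it was at the start of the episode above 0.04 m).
It also fails if it takes over 72 s, if anything falls off the work surface, if the arm or the gripper's body presses on something with over 40 N, if the wrist force passes 120 N, or if a joint passes its speed limit or range.

### The arm

A 6-joint arm with a two-finger parallel gripper is mounted at the origin on the work surface. World frame = base frame: x ahead of the robot, y to its left, z up, the work surface at z = 0. Lengths are in m, angles in rad, forces in N, time in s.
With the tool pointing down it reaches from about 0.35 to 0.875 m from the base axis. Payload 15.5 kg.
Tool frame: the origin (TCP) lies where the fingers leave the gripper's body, on its centre line; the fingertips stand 73 mm ahead of it and the grasp point (between the pads) lies 54 mm ahead of it; y points along the fingers, z is the direction in which the jaws open and shut, and the axes are right-handed (so a half turn about y gives the same grasp; the last joint's range is limited). The gripper opens to 85 mm and grips with 20 to 120 N. Pads are 22 mm wide; open, the fingers measure 114 mm over their backs; the gripper's body (76 mm by 85 mm) begins 54 mm behind the grasp point. The pads swing forward as they close: fully open they stand 13 mm farther back than shut.
Start: joints at [1.131, 0.494, 1.345, -0, 1.302, -0.096], TCP at [0.211, 0.588, 0.304] pointing down, gripper open.
Joint ranges: [-2.91, 2.91], [-0.82, 2.16], [0.22, 2.67], [-1.22, 4.37], [0.12, 2.79], [-3.08, 3.08]. Speed limits (rad/s): [1.89, 1.89, 2.57, 3.01, 3.01, 3.01].

### API

Orientations are given as a rotation vector (axis times angle).
In Python, from rig import r gives the robot as it stands.
- The arm moves only by the tool drive_tool, never from a script. Its argument "increments" is a list of rows, each a list of 7 numbers: the closure, from 0 (fully open) to 1 (shut), then the shift along the world's x, y, z in mm, then the turn, a rotation vector about the world's x, y, z in degrees. A call has 1 to 20 rows; each row shifts and turns the commanded pose from where the row before left it; what a row does not reach is not made up. A row lasts 1/12 s, in which the tool goes at most 41.7 mm and 7.16 degrees, less where a joint would pass 70% of its speed; a pose out of reach is approached as far as the arm can. A call is refused whole if a number of a shift passes 41.7 or a number of a turn 7.16, either way. A call with a gripper value outside its range is refused whole. The fingers move at their own pace and stop on an object; "squeeze" is the grip in N (left out, the last holds). Time passes only in rows, so rows that do not move let the fingers close. It gives the time, the measured TCP pose, the force and the opening at its end, in the units of the state.
- r.state(): the state, without advancing time (a new reading comes with each control period).
- r.camera(name): name is "side" or "top" or "wrist"; returns the picture (420x560x3 uint8, blue, green, red); there is no depth.
- r.camera_params(name): a dict with "fov_y" (degrees; the focal length in pixels is half the picture's height over the tangent of half this angle, whatever the lens; pixels are square), "cx", "cy" (the principal point, pixels), "k1" (the pictures are not rectified: a ray, as slopes to the right and down, at radius r is drawn at 1 + k1 r^2 times it, then the intrinsics apply), "extrinsics" (4x4, takes a point from camera to world coordinates). Camera axes: x right, y down, z forward; pixel columns grow to the right and rows downward; lengths in m; the calibration is good to about 2 mm. A picture is of the moment at which its call begins: read the wrist's pose just before it. camera_params takes no time and is no camera call; for the wrist camera it gives the pose at the moment of the call.
- r.sign_off(): hands the job in, once; it reports no verdict.
The state is a dict: "clock": time; "joint_pos": joint angles; "joint_velocities": joint speeds; "joint_torque": joint torques, N m; "ee_pos": TCP position; "tool_rot": TCP orientation; "ft_force": force on the tool from outside, world axes, zero at the start; "moment": the same for the moment, N m; "finger_gap": opening from 0.0 (shut) to 1.0 (fully open).
Only numpy, scipy, OpenCV 4.12 (cv2) and the standard library are available. Lean on these libraries where they do the work, as an engineer would, in place of code of your own. Each camera call takes 0.05 s, during which the arm holds its last target.

## Working session

There is one attempt and no reset: what is moved stays moved. The work goes in short steps, Python scripts to look and compute and a tool call to move; the robot and the scene stay as the last step left them, time stands still between calls to the robot, and variables do not carry over. Pictures are saved under pics/ and viewed, and the job is handed in when it is done.

Besides the shell and the picture viewer there is one more tool, called after "Emit:" as name(argument=value, ...) on one line, values as JSON. drive_tool: Moves the arm, as the interface text tells. Its arguments: {"type":"object","properties":{"increments":{"type":"array"},"squeeze":{"type":"number"}},"required":["increments"]}

```bash
ls; mkdir -p pics; python3 - <<'E'
from rig import r
import cv2
print(r.state())
for n in ("side","top","wrist"):
    p=r.camera_params(n);print(n,p)
    cv2.imwrite(f"pics/{n}0.png",r.camera(n))
E
```

```text
pics
{'clock': 0.0, 'joint_pos': array([ 1.13151421e+00,  4.94184347e-01,  1.34615257e+00, -3.22215763e-05,
        1.30252587e+00, -9.55329671e-02]), 'joint_velocities': array([ 1.76016474e-03,  1.47536993e-04,  6.22457962e-04, -5.37255416e-05,
       -5.39361656e-05, -9.76791255e-05]), 'joint_torque': array([ 4.99212052e-03, -8.82165599e+01, -3.83865702e+01,  1.53922983e-04,
        1.02622775e-02, -2.01875530e-07]), 'ee_pos': array([0.21053755, 0.58816444, 0.30329222]), 'tool_rot': array([-1.55514985,  0.27001957, -0.26953744]), 'ft_force': array([ 0.92725156, -0.53599399,  0.07862747]), 'moment': array([ 0.00112823, -0.00575672,  0.0111125 ]), 'finger_gap': 0.9997488187442766}
side {'fov_y': 42.8573571872265, 'cx': 271.35739883350243, 'cy': 211.56358074394424, 'k1': 0.04803592094415698, 'extrinsics': array([[ 0.74693198, -0.34074073,  0.57095391, -0.05501263],
       [-0.66488784, -0.38806187,  0.63822578, -0.64762772],
       [ 0.00409593, -0.85633156, -0.51641019,  0.58758499],
       [ 0.        ,  0.        ,  0.        ,  1.        ]])}
top {'fov_y': 42.23174257188542, 'cx': 274.5638166128819, 'cy': 214.13474353820342, 'k1': -0.21179640759430954, 'extrinsics': array([[ 0.0023347 , -0.99717193,  0.07511787,  0.44593562],
       [-0.99994363, -0.00310604, -0.01015329, -0.03472569],
       [ 0.01035789, -0.07508993, -0.99712297,  1.23144578],
       [ 0.        ,  0.        ,  0.        ,  1.        ]])}
wrist {'fov_y': 67.1690711476999, 'cx': 279.9265028215695, 'cy': 206.7232471467761, 'k1': -0.002619824059120688, 'extrinsics': array([[ 0.33749339,  0.90128009,  0.2716476 ,  0.14014634],
       [ 0.94132686, -0.32270601, -0.09881585,  0.61373945],
       [-0.00139845,  0.28905888, -0.9573103 ,  0.37140837],
       [ 0.        ,  0.        ,  0.        ,  1.        ]])}
```

View pics/side0.png

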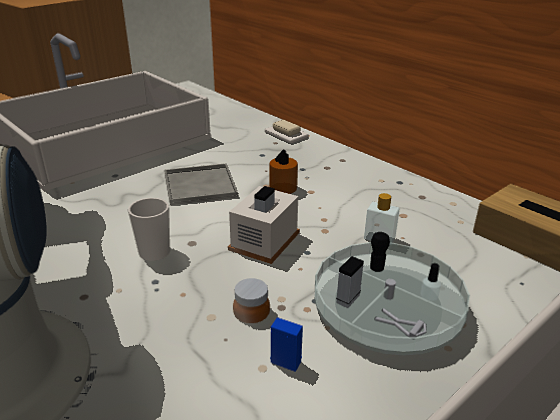

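View pics/top0.png

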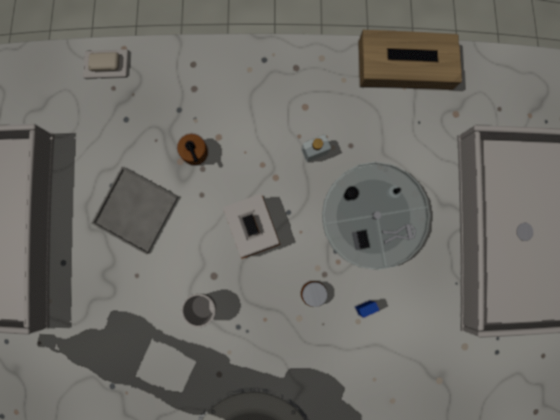

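View pics/wrist0.png

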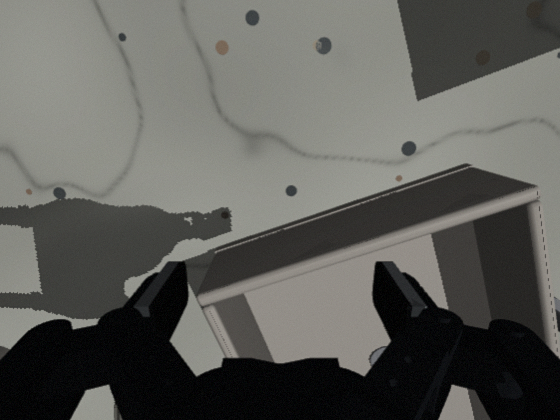

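The top view shows the dock at about (253,227) with the spent cartridge's black top at (251,225). The fresh one's top is at (362,239) in the organiser, the dish is at (137,210), and the blue decoy is at (367,308).

```bash
cat > h.py <<'E'
import numpy as np, cv2
from rig import r
from scipy.spatial.transform import Rotation as R
def K(p):
    f=210/np.tan(np.radians(p["fov_y"]/2)); return f
def rays(p,uv):
    uv=np.atleast_2d(np.float64(uv)); f=K(p)
    d=(uv-[p["cx"],p["cy"]])/f
    s=d.copy()
    for _ in range(30): s=d/(1+p["k1"]*(s**2).sum(1,keepdims=True))
    E=p["extrinsics"]; return E[:3,3],np.c_[s,np.ones(len(s))]@E[:3,:3].T
def onz(p,uv,z):
    o,d=rays(p,uv); return o+d*((z-o[2])/d[:,2])[:,None]
def proj(p,X):
    X=np.atleast_2d(X);E=p["extrinsics"];c=(X-E[:3,3])@E[:3,:3]
    s=c[:,:2]/c[:,2:];s=s*(1+p["k1"]*(s**2).sum(1,keepdims=True));return s*K(p)+[p["cx"],p["cy"]]
def rect(mask,p,z,near=None):
    """largest blob's contour -> world at z -> min area rect"""
    n,l,st,c=cv2.connectedComponentsWithStats(mask.astype(np.uint8))
    i=1+np.argmax(st[1:,4]); m=(l==i).astype(np.uint8)
    ct=max(cv2.findContours(m,cv2.RETR_EXTERNAL,cv2.CHAIN_APPROX_NONE)[0],key=len)[:,0]
    W=onz(p,ct,z)[:,:2]; 
    vs,us=np.nonzero(m); cen=onz(p,np.c_[us,vs],z)[:,:2].mean(0)
    return cen,cv2.minAreaRect((W*1000).astype(np.float32)),st[i]
E
python3 - <<'E'
from h import *
im=cv2.imread("pics/top0.png");p=r.camera_params("top")
def crop(a,b,w,n,s=10):
    c=im[b-w//2:b+w//2,a-w//2:a+w//2]; c=cv2.convertScaleAbs(c,alpha=1.7); cv2.imwrite(n,cv2.resize(c,(560,560),interpolation=cv2.INTER_CUBIC))
crop(251,226,70,"pics/tdock.png");crop(376,216,112,"pics/torg.png")
g=im.max(2)
for (a,b,w,z) in((251,225,14,.110),(362,239,14,.092)):
    m=np.zeros_like(g,bool);m[b-w:b+w,a-w:a+w]=g[b-w:b+w,a-w:a+w]<45
    print(rect(m,p,z))
    print(g[b-w:b+w:2,a-w:a+w:2])
hsv=cv2.cvtColor(im,cv2.COLOR_BGR2HSV)
m=np.zeros_like(g,bool);m[160:260,85:190]=(g[160:260,85:190]<112)
print("dish",rect(m,p,.014))
E
```

```text
(array([0.50833065, 0.00365248]), ((508.1095275878906, 3.6426925659179688), (39.60931396484375, 22.07555389404297), 20.213520050048828), array([243, 215,  16,  20, 202], dtype=int32))
[[137 137 137 137 135 131 125 116 109 130 137 137 137 137]
 [137 136 134 127 118 106  99  88 111 127 132 136 137 137]
 [131 115 111 101  87  69  50  35  71  83  91 124 137 137]
 [129  98  87  53  32  23  20  19  36  61  69 103 136 136]
 [137 110  80  35  18  21  20  19  26  57  66  89 131 137]
 [137 123  88  51  21  19  21  20  19  47  64  76 123 138]
 [137 133  98  68  25  21  21  19  18  35  61  69 102 136]
 [138 137 112  80  39  21  20  20  20  27  55  64  80 128]
 [138 138 125  90  60  22  19  22  19  20  45  62  73 123]
 [138 138 134 103  73  28  21  19  19  20  29  60  68 103]
 [137 139 137 117  83  44  22  20  20  20  25  54  65  95]
 [138 137 138 128  93  60  23  22  28  36  50  73  90 121]
 [138 138 137 135 104  76  48  65  85  91  99 117 127 134]
 [138 139 138 138 118  88  98 111 120 126 132 136 138 138]]
(array([ 0.47954653, -0.23224131]), ((479.6159973144531, -232.4333953857422), (36.0612602
[... 417 characters left out ...]
  17  18  14  26  78  96  95  95]
 [ 96  96  84  67  61  29  17  17  18  20  73  95  95  95]
 [ 96  95  88  67  65  40  17  19  17  19  59  92  96  95]
 [ 96  96  92  70  66  45  20  18  21  17  46  90  95  96]
 [102  95  94  74  67  57  25  18  16  17  32  83  96  95]
 [110 104  97  80  66  59  26  15  16  18  25  79  95  95]
 [111 110 106  89  67  62  35  24  29  40  52  81  96  96]
 [111 111 111 104  81  77  71  74  79  87  92  94  95  95]
 [111 111 111 111 107 105 101  98  98  96  96  95  95  96]]
dish (array([0.54620511, 0.26984149]), ((547.0518188476562, 272.1251220703125), (162.61952209472656, 156.72027587890625), 62.61928939819336), array([  91,  167,   90,   87, 4524], dtype=int32))
```

View pics/tdock.png

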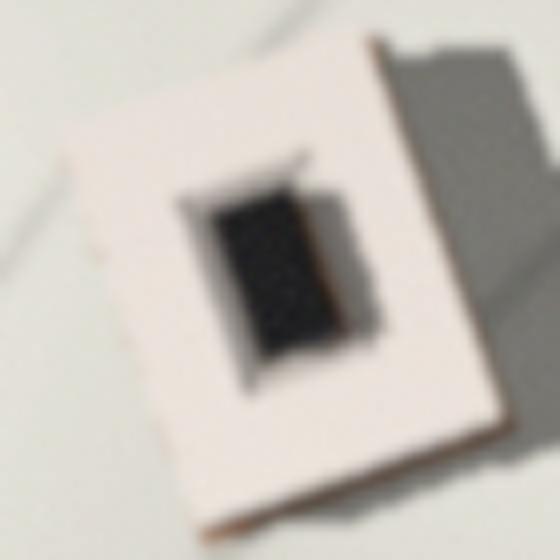

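View pics/torg.png

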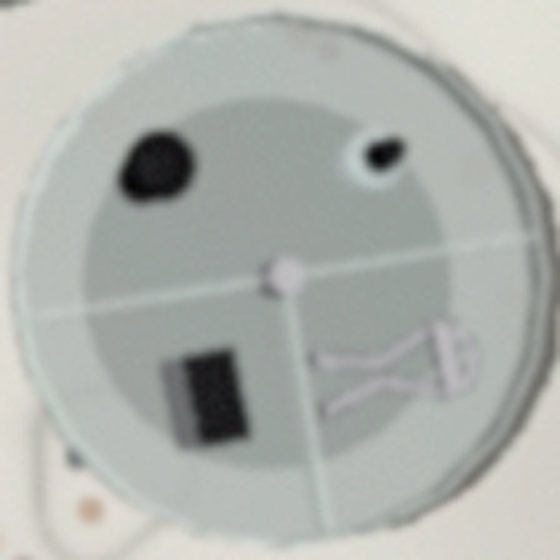

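```bash
python3 - <<'E'
from h import *
s=r.state();M=R.from_rotvec(s["tool_rot"]).as_matrix();print(M.round(3))
print("jaw yaw",np.degrees(np.arctan2(M[1,2],M[0,2])))
im=cv2.imread("pics/side0.png");p=r.camera_params("side")
# check: project expected tops into side view
def box(c,a,z,l=.04,w=.022):
    a=np.radians(a);u=np.array([np.cos(a),np.sin(a)]);v=np.array([-u[1],u[0]])
    return np.array([[*(np.array(c)+i*l/2*u+j*w/2*v),z] for i,j in((1,1),(1,-1),(-1,-1),(-1,1))])
for c,a,z,l,w in(((.5081,.0036),20.2,.110,.04,.022),((.5081,.0036),20.2,.084,.12,.094),((.4796,-.2324),9.25,.092,.04,.022),((.547,.272),62.6,.014,.15,.15)):
    for pp,I in((p,im),):
        q=proj(pp,box(c,a,z,l,w)); cv2.polylines(I,[np.int32(q*16)],True,(0,0,255),1,cv2.LINE_AA,4)
c=im[140:340,140:420];cv2.imwrite("pics/sidechk.png",cv2.resize(c,None,fx=2.8,fy=2.8,interpolation=cv2.INTER_CUBIC))
im=cv2.imread("pics/top0.png");p=r.camera_params("top")
for c,a,z,l,w in(((.5081,.0036),20.2,.110,.04,.022),((.5081,.0036),20.2,.084,.12,.094),((.4796,-.2324),9.25,.092,.04,.022),((.547,.272),62.6,.014,.15,.15)):
    q=proj(p,box(c,a,z,l,w)); cv2.polylines(im,[np.int32(q*16)],True,(0,0,255),1,cv2.LINE_AA,4)
c=im[150:280,80:400];cv2.imwrite("pics/topchk.png",cv2.resize(c,None,fx=2.5,fy=2.5,interpolation=cv2.INTER_CUBIC))
E
```

```text
[[ 0.941 -0.     0.337]
 [-0.337 -0.001  0.941]
 [-0.    -1.    -0.001]]
jaw yaw 70.30013013885893
```

View pics/sidechk.png

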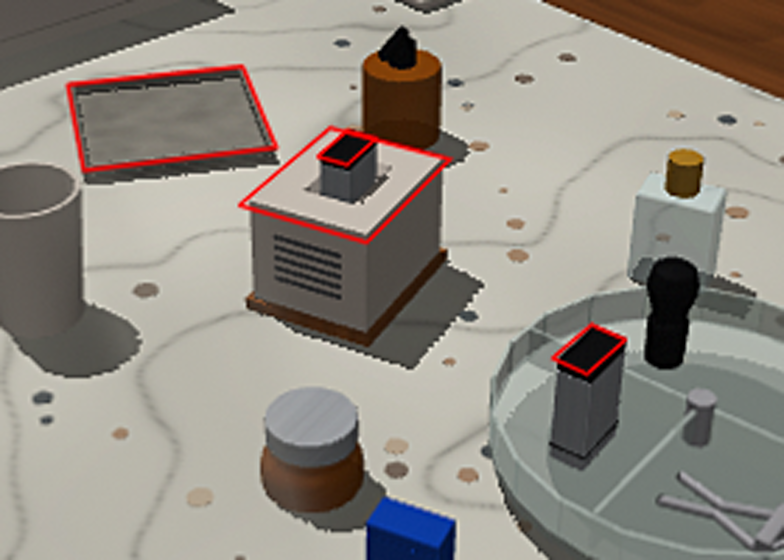

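View pics/topchk.png

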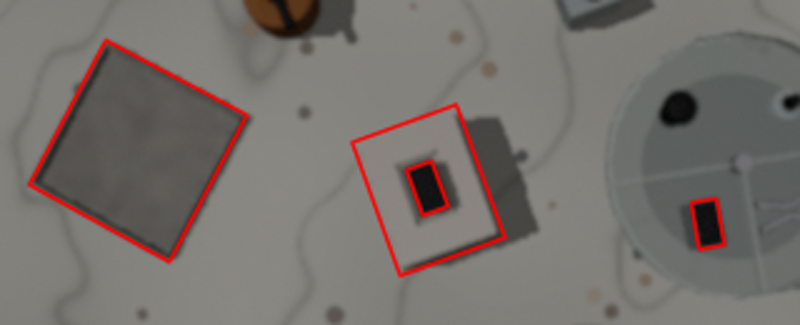

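The projected outlines match both views: dock and spent at (508,3.6) mm, yaw 20.2°; fresh at (479.6,-232.4), yaw 9.3°; dish at (547,272). Next I go above the spent cartridge with the fingers shut.

Emit:
drive_tool(increments=[[1,14.9,-29.2,-4,0,0,2],[1,14.9,-29.2,-4,0,0,2],[1,14.9,-29.2,-4,0,0,2],[1,14.9,-29.2,-4,0,0,2],[1,14.9,-29.2,-4,0,0,2],[1,14.9,-29.2,-4,0,0,2],[1,14.9,-29.2,-4,0,0,2],[1,14.9,-29.2,-4,0,0,2],[1,14.9,-29.2,-4,0,0,2],[1,14.9,-29.2,-4,0,0,2],[1,14.9,-29.2,-4,0,0,2],[1,14.9,-29.2,-4,0,0,2],[1,14.9,-29.2,-4,0,0,2],[1,14.9,-29.2,-4,0,0,2],[1,14.9,-29.2,-4,0,0,2],[1,14.9,-29.2,-4,0,0,2],[1,14.9,-29.2,-4,0,0,2],[1,14.9,-29.2,-4,0,0,2],[1,14.9,-29.2,-4,0,0,2],[1,14.9,-29.2,-4,0,0,2]], squeeze=30)

```text
clock: 1.82
ee_pos: [0.5091, 0.0028, 0.2236]
tool_rot: [-1.553, -0.279, 0.279]
ft_force: [0.9, 0.5, 0.1]
finger_gap: -0.001
```

Emit:
drive_tool(increments=[[1,0,0,-3,0,0,0],[1,0,0,-3,0,0,0],[1,0,0,-3,0,0,0],[1,0,0,-3,0,0,0],[1,0,0,-3,0,0,0],[1,0,0,0,0,0,0],[1,0,0,0,0,0,0],[1,0,0,0,0,0,0]])

```text
clock: 2.48
ee_pos: [0.5086, 0.0048, 0.209]
tool_rot: [-1.553, -0.279, 0.278]
ft_force: [-1.1, 0.3, -0.4]
finger_gap: 0.001
```

```bash
python3 - <<'E'
from h import *
cv2.imwrite("pics/s1.png",r.camera("side")[140:290,190:340].repeat(3,0).repeat(3,1))
s=r.state();M=R.from_rotvec(s["tool_rot"]).as_matrix();print(s["ee_pos"],M.round(3),s["ft_force"],s["finger_gap"])
print("jaw yaw",np.degrees(np.arctan2(M[1,2],M[0,2])))
E
```

```text
[0.50867755 0.00469172 0.20906752] [[ 0.938  0.    -0.347]
 [ 0.347 -0.     0.938]
 [ 0.    -1.    -0.   ]] [ 0.55768416  0.1477564  -0.00889188] -0.0006807043997570481
jaw yaw 110.32758159008227
```

View pics/s1.png

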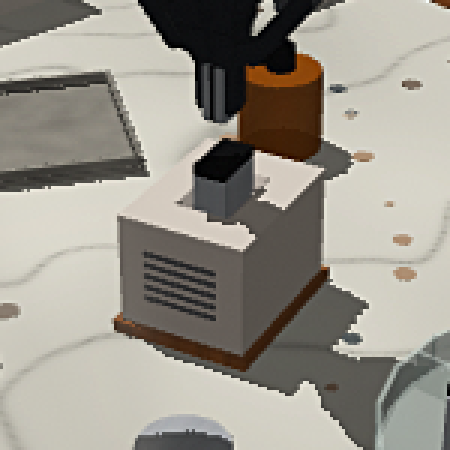

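The shut fingertips are centred about 25 mm above the cartridge top. I lower to near contact and then feel for it.

Emit:
drive_tool(increments=[[1,0,-1,-5,0,0,0],[1,0,0,-5,0,0,0],[1,0,0,-5,0,0,0],[1,0,0,-3,0,0,0],[1,0,0,-2,0,0,0],[1,0,0,-1,0,0,0],[1,0,0,0,0,0,0]])

```text
clock: 3.12
ee_pos: [0.5086, 0.0034, 0.1876]
tool_rot: [-1.553, -0.278, 0.278]
ft_force: [0.8, 0.0, -0.0]
finger_gap: -0.0
```

Emit:
drive_tool(increments=[[1,0,0,-1,0,0,0],[1,0,0,-1,0,0,0],[1,0,0,-1,0,0,0],[1,0,0,-1,0,0,0],[1,0,0,-1,0,0,0],[1,0,0,-1,0,0,0],[1,0,0,0,0,0,0]])

```text
clock: 3.7
ee_pos: [0.5088, 0.0034, 0.1819]
tool_rot: [-1.553, -0.278, 0.278]
ft_force: [-0.5, -0.7, 4.9]
finger_gap: -0.001
```

Emit:
drive_tool(increments=[[1,0,0,-1,0,0,0],[1,0,0,-1,0,0,0],[1,0,0,-1,0,0,0],[1,0,0,0,0,0,0]])

```text
clock: 4.03
ee_pos: [0.5088, 0.0034, 0.179]
tool_rot: [-1.553, -0.278, 0.278]
ft_force: [-1.4, 0.6, 6.3]
finger_gap: 0.003
```

Emit:
drive_tool(increments=[[1,0,0,-0.7,0,0,0],[1,0,0,0,0,0,0]])

```text
clock: 4.2
ee_pos: [0.5088, 0.0034, 0.1784]
tool_rot: [-1.553, -0.278, 0.278]
ft_force: [-0.2, -0.3, 6.1]
finger_gap: 0.001
```

Emit:
drive_tool(increments=[[1,0,0,-0.7,0,0,0],[1,0,0,0,0,0,0]])

```text
clock: 4.37
ee_pos: [0.5088, 0.0034, 0.1777]
tool_rot: [-1.553, -0.278, 0.278]
ft_force: [-0.9, 0.2, 7.1]
finger_gap: 0.004
```

Emit:
drive_tool(increments=[[1,0,0,-0.7,0,0,0],[1,0,0,0,0,0,0]])

```text
clock: 4.53
ee_pos: [0.5088, 0.0034, 0.177]
tool_rot: [-1.553, -0.279, 0.278]
ft_force: [-0.4, 0.6, 7.4]
finger_gap: 0.004
```

Emit:
drive_tool(increments=[[1,0,0,-0.7,0,0,0],[1,0,0,0,0,0,0]])

```text
clock: 4.7
ee_pos: [0.5088, 0.0034, 0.1763]
tool_rot: [-1.553, -0.278, 0.278]
ft_force: [0.0, 0.1, 6.3]
finger_gap: 0.002
```

Emit:
drive_tool(increments=[[1,0,0,-0.8,0,0,0],[1,0,0,0,0,0,0]])

```text
clock: 4.87
ee_pos: [0.5088, 0.0034, 0.1755]
tool_rot: [-1.553, -0.278, 0.278]
ft_force: [-0.7, 0.3, 6.2]
finger_gap: 0.005
```

Emit:
drive_tool(increments=[[1,0,0,-0.8,0,0,0],[1,0,0,0,0,0,0]])

```text
clock: 5.03
ee_pos: [0.5088, 0.0034, 0.1747]
tool_rot: [-1.553, -0.278, 0.278]
ft_force: [-0.2, 0.2, 6.6]
finger_gap: -0.002
```

Emit:
drive_tool(increments=[[1,0,0,-0.8,0,0,0],[1,0,0,0,0,0,0]])

```text
clock: 5.2
ee_pos: [0.5089, 0.0034, 0.1739]
tool_rot: [-1.553, -0.279, 0.278]
ft_force: [-1.0, -0.0, 7.1]
finger_gap: 0.003
```

Emit:
drive_tool(increments=[[1,0,0,-0.8,0,0,0],[1,0,0,0,0,0,0]])

```text
clock: 5.37
ee_pos: [0.5088, 0.0034, 0.1731]
tool_rot: [-1.553, -0.278, 0.278]
ft_force: [-0.3, -0.2, 7.0]
finger_gap: -0.003
```

Emit:
drive_tool(increments=[[1,0,0,-0.8,0,0,0],[1,0,0,0,0,0,0]])

```text
clock: 5.53
ee_pos: [0.5089, 0.0034, 0.1723]
tool_rot: [-1.553, -0.279, 0.278]
ft_force: [-0.3, 0.3, 8.0]
finger_gap: -0.002
```

Emit:
drive_tool(increments=[[1,0,0,-0.8,0,0,0],[1,0,0,0,0,0,0]])

```text
clock: 5.7
ee_pos: [0.5088, 0.0034, 0.1715]
tool_rot: [-1.553, -0.278, 0.278]
ft_force: [0.0, 0.5, 7.0]
finger_gap: 0.008
```

Emit:
drive_tool(increments=[[1,0,0,-0.8,0,0,0],[1,0,0,0,0,0,0]])

```text
clock: 5.87
ee_pos: [0.5089, 0.0034, 0.1707]
tool_rot: [-1.553, -0.279, 0.278]
ft_force: [-0.9, -1.1, 7.2]
finger_gap: -0.003
```

Emit:
drive_tool(increments=[[1,0,0,-0.8,0,0,0],[1,0,0,0,0,0,0]])

```text
clock: 6.03
ee_pos: [0.5089, 0.0034, 0.1699]
tool_rot: [-1.553, -0.279, 0.277]
ft_force: [-0.9, -0.2, 6.9]
finger_gap: 0.001
```

Emit:
drive_tool(increments=[[1,0,0,-0.8,0,0,0],[1,0,0,0,0,0,0]])

```text
clock: 6.2
ee_pos: [0.5089, 0.0034, 0.1692]
tool_rot: [-1.553, -0.279, 0.278]
ft_force: [-1.0, 0.8, 7.6]
finger_gap: 0.002
```

Emit:
drive_tool(increments=[[1,0,0,-0.8,0,0,0],[1,0,0,0,0,0,0]])

```text
clock: 6.37
ee_pos: [0.5089, 0.0034, 0.1684]
tool_rot: [-1.553, -0.279, 0.278]
ft_force: [-0.8, -1.6, 7.3]
finger_gap: 0.0
```

Emit:
drive_tool(increments=[[1,0,0,-0.8,0,0,0],[1,0,0,0,0,0,0]])

```text
clock: 6.53
ee_pos: [0.5089, 0.0034, 0.1676]
tool_rot: [-1.553, -0.279, 0.277]
ft_force: [-1.2, 0.8, 9.6]
finger_gap: 0.005
```

Emit:
drive_tool(increments=[[1,0,0,-0.3,0,0,0],[1,0,0,0,0,0,0]])

```text
clock: 6.7
ee_pos: [0.509, 0.0034, 0.1675]
tool_rot: [-1.553, -0.279, 0.277]
ft_force: [-0.8, -0.3, 10.5]
finger_gap: -0.001
```

Emit:
drive_tool(increments=[[1,0,0,-0.3,0,0,0],[1,0,0,0,0,0,0]])

```text
clock: 6.87
ee_pos: [0.5091, 0.0034, 0.1673]
tool_rot: [-1.553, -0.279, 0.277]
ft_force: [-1.9, -0.4, 12.9]
finger_gap: 0.004
```

Emit:
drive_tool(increments=[[1,0,0,-0.2,0,0,0],[1,0,0,0,0,0,0]])

```text
clock: 7.03
ee_pos: [0.5091, 0.0034, 0.1671]
tool_rot: [-1.553, -0.279, 0.277]
ft_force: [-2.6, -0.5, 13.1]
finger_gap: -0.0
```

Emit:
drive_tool(increments=[[1,0,0,-0.1,0,0,0],[1,0,0,0,0,0,0],[1,0,0,5,0,0,0],[1,0,0,10,0,0,0],[1,0,0,20,0,0,0],[1,0,0,20,0,0,0],[1,0,0,20,0,0,0],[0,0,0,0,0,0,0],[0,0,0,0,0,0,0],[0,0,0,0,0,0,0],[0,0,0,0,0,0,0],[0,0,0,0,0,0,0],[0,0,0,0,0,0,0],[0,0,0,0,0,0,0],[0,0,0,0,0,0,0]])

```text
clock: 8.28
ee_pos: [0.5086, 0.0034, 0.2411]
tool_rot: [-1.553, -0.278, 0.278]
ft_force: [-0.7, 0.1, -0.4]
finger_gap: 0.996
```

```bash
python3 - <<'E'
from h import *
cv2.imwrite("pics/s2.png",r.camera("side")[130:290,190:350].repeat(3,0).repeat(3,1))
s=r.state();print(s["ee_pos"],s["finger_gap"],s["ft_force"])
E
```

```text
[0.50860865 0.00344165 0.24119103] 0.9971934054532852 [-0.76881047  0.73013112 -0.39479329]
```

View pics/s2.png

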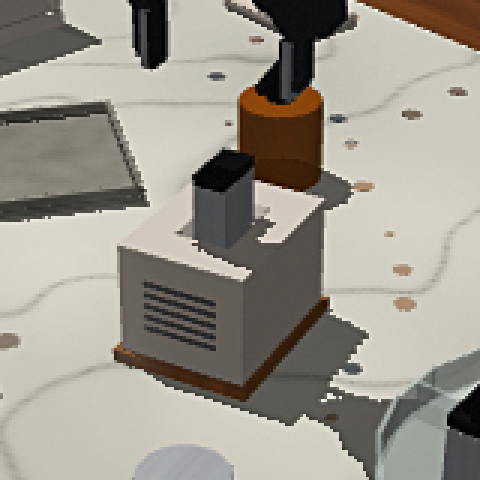

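```bash
python3 - <<'E'
from h import *
p=r.camera_params("side")
a=np.radians(20.2);u=np.array([np.cos(a),np.sin(a)]);v=np.array([-u[1],u[0]])
for z in(.110,.117,.124):
  print(z,[proj(p,[*(np.array([.5081,.0036])+i*.02*u+j*.011*v),z]).round(1).tolist()for i,j in((-1,-1),(-1,1),(1,1),(1,-1))])
im=r.camera("side");g=im.max(2);m=np.zeros_like(g,bool);m[170:200,245:280]=g[170:200,245:280]<40
n,l,st,c=cv2.connectedComponentsWithStats(m.astype(np.uint8));print(st[1:],c[1:])
E
```

```text
0.11 [[[263.5, 198.3]], [[253.0, 195.5]], [[263.6, 186.3]], [[273.9, 189.0]]]
0.117 [[[263.5, 194.9]], [[252.9, 192.1]], [[263.5, 183.0]], [[274.0, 185.7]]]
0.124 [[[263.5, 191.5]], [[252.8, 188.7]], [[263.5, 179.7]], [[274.0, 182.3]]]
[[254 180  21  14 179]
 [278 190   1   1   1]] [[264.11731844 186.45810056]
 [278.         190.        ]]
```

The black top covers rows 180–193, matching z = 0.124, so the spent cartridge is fully up. Now I grasp it.

Emit:
drive_tool(increments=[[0,0,0,-15,0,0,0],[0,0,0,-15,0,0,0],[0,0,0,-15,0,0,0],[0,0,0,-15,0,0,0],[0,0,0,-10,0,0,0],[0,0,0,-6,0,0,0],[0,0,0,-3,0,0,0],[0,0,0,0,0,0,0],[0.6,0,0,0,0,0,0],[0.7,0,0,0,0,0,0],[0.8,0,0,0,0,0,0],[1,0,0,0,0,0,0],[1,0,0,0,0,0,0],[1,0,0,0,0,0,0],[1,0,0,0,0,0,0],[1,0,0,0,0,0,0]], squeeze=30)

```text
clock: 9.72
ee_pos: [0.5088, 0.0034, 0.1625]
tool_rot: [-1.553, -0.278, 0.278]
ft_force: [-0.3, 0.5, 3.6]
finger_gap: 0.254
```

Emit:
drive_tool(increments=[[1,0,0,3,0,0,0],[1,0,0,6,0,0,0],[1,0,0,10,0,0,0],[1,0,0,12,0,0,0],[1,0,0,12,0,0,0],[1,0,0,12,0,0,0],[1,0,0,12,0,0,0],[1,0,0,8,0,0,0],[1,0,0,0,0,0,0]])

```text
clock: 10.47
ee_pos: [0.5093, 0.0034, 0.2394]
tool_rot: [-1.554, -0.28, 0.276]
ft_force: [0.2, 0.4, -0.3]
finger_gap: 0.251
```

```bash
python3 - <<'E'
from h import *
cv2.imwrite("pics/s3.png",r.camera("side")[80:290,150:360].repeat(2,0).repeat(2,1))
s=r.state();print(s["ee_pos"],s["finger_gap"],s["ft_force"])
E
```

```text
[0.50898565 0.00340204 0.23834198] 0.2538686063300883 [ 0.36775648 -0.67596469 -0.51516026]
```

View pics/s3.png

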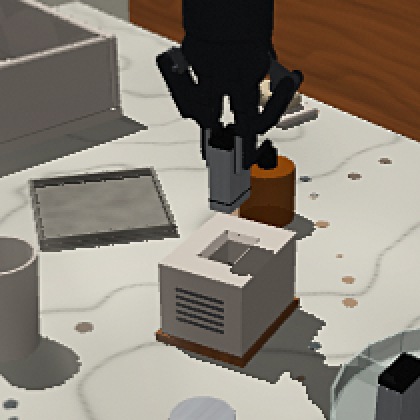

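Emit:
drive_tool(increments=[[1,2,12,2,0,0,0],[1,4,28,0,0,0,0],[1,4,29,0,0,0,0],[1,4,29,0,0,0,0],[1,4,29,0,0,0,0],[1,4,29,0,0,0,0],[1,4,29,0,0,0,0],[1,4,29,0,0,0,0],[1,4,29,0,0,0,0],[1,4,25,-10,0,0,0],[1,0,0,-20,0,0,0],[1,0,0,-25,0,0,0],[1,0,0,-25,0,0,0],[1,0,0,-20,0,0,0],[1,0,0,-10,0,0,0],[1,0,0,-5,0,0,0],[1,0,0,0,0,0,0]])

```text
clock: 11.93
ee_pos: [0.5462, 0.2716, 0.1235]
tool_rot: [-1.553, -0.277, 0.279]
ft_force: [-0.3, -1.0, -0.5]
finger_gap: 0.251
```

```bash
python3 - <<'E'
from h import *
cv2.imwrite("pics/s4.png",r.camera("side")[80:290,130:340].repeat(2,0).repeat(2,1))
s=r.state();print(s["ee_pos"],s["finger_gap"],s["ft_force"])
E
```

```text
[0.54669244 0.27168478 0.12453634] 0.2537452330721758 [0.42470142 0.00765429 0.59144685]
```

View pics/s4.png

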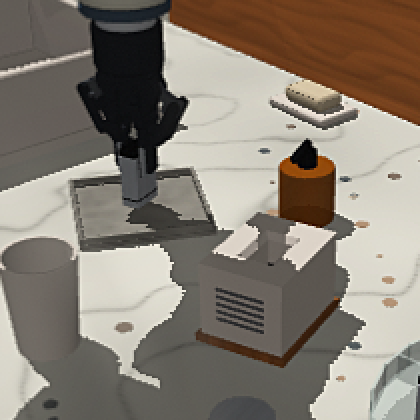

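Emit:
drive_tool(increments=[[1,0,0,-4,0,0,0],[1,0,0,-3,0,0,0],[1,0,0,-2,0,0,0],[1,0,0,-1,0,0,0],[1,0,0,0,0,0,0]])

```text
clock: 12.4
ee_pos: [0.5467, 0.2714, 0.1144]
tool_rot: [-1.553, -0.278, 0.278]
ft_force: [0.3, 0.4, -1.5]
finger_gap: 0.259
```

Emit:
drive_tool(increments=[[1,0,0,-0.8,0,0,0],[0.7,0,0,0,0,0,0],[0.6,0,0,0,0,0,0],[0.4,0,0,0,0,0,0],[0,0,0,0,0,0,0],[0,0,0,0,0,0,0],[0,0,0,0,0,0,0],[0,0,0,0,0,0,0],[0,0,0,8,0,0,0],[0,0,0,15,0,0,0],[0,0,0,30,0,0,0],[0,0,0,40,0,0,0],[0,0,0,30,0,0,0],[0,0,0,0,0,0,0]])

```text
clock: 13.57
ee_pos: [0.5487, 0.2723, 0.2434]
tool_rot: [-1.551, -0.285, 0.271]
ft_force: [0.8, 0.4, 1.4]
finger_gap: 1.001
```

```bash
python3 - <<'E'
from h import *
cv2.imwrite("pics/s5.png",r.camera("side")[80:290,130:340].repeat(2,0).repeat(2,1))
s=r.state();print(s["ee_pos"],s["finger_gap"],s["ft_force"])
E
```

```text
[0.54791354 0.27196956 0.24059531] 0.996018972341267 [-0.90536993 -0.23769483 -0.0570905 ]
```

View pics/s5.png

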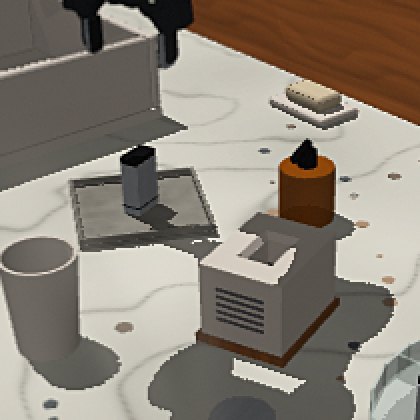

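The spent cartridge stands in the middle of the dish. Next I move above the fresh one.

Emit:
drive_tool(increments=[[0,-2,-15,0,0,0,0],[0,-4,-31,0,0,0,-0.7],[0,-4,-31,0,0,0,-0.7],[0,-4,-31,0,0,0,-0.7],[0,-4,-31,0,0,0,-0.7],[0,-4,-31,0,0,0,-0.7],[0,-4,-31,0,0,0,-0.7],[0,-4,-31,0,0,0,-0.7],[0,-4,-31,0,0,0,-0.7],[0,-4,-31,0,0,0,-0.7],[0,-4,-31,0,0,0,-0.7],[0,-4,-31,0,0,0,-0.7],[0,-4,-31,0,0,0,-0.7],[0,-4,-31,0,0,0,-0.7],[0,-4,-31,0,0,0,-0.7],[0,-4,-31,0,0,0,-0.7],[0,-6,-24,0,0,0,-0.6],[0,0,0,0,0,0,0],[0,0,0,0,0,0,0]])

```text
clock: 15.2
ee_pos: [0.4775, -0.2336, 0.2358]
tool_rot: [-1.566, -0.123, 0.125]
ft_force: [-0.5, 0.2, -0.1]
finger_gap: 1.0
```

```bash
python3 - <<'E'
from h import *
s=r.state();p=r.camera_params("wrist");im=r.camera("wrist");cv2.imwrite("pics/w6.png",im)
sd=r.camera("side");cv2.imwrite("pics/s6.png",sd)
M=R.from_rotvec(s["tool_rot"]).as_matrix();print(s["ee_pos"],np.degrees(np.arctan2(M[1,2],M[0,2])))
np.save("pw6.npy",p["extrinsics"])
E
```

```text
[ 0.4774683  -0.23355706  0.23575889] 99.06414202909426
```

View pics/w6.png

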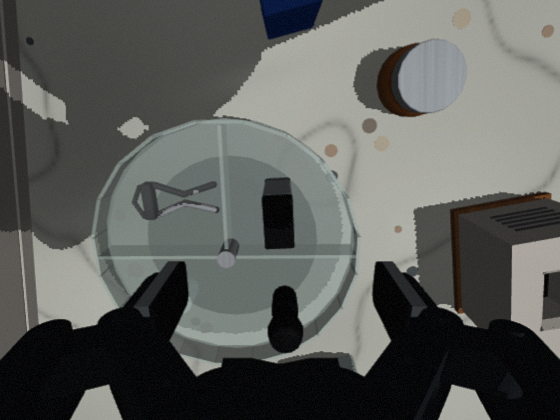

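View pics/s6.png

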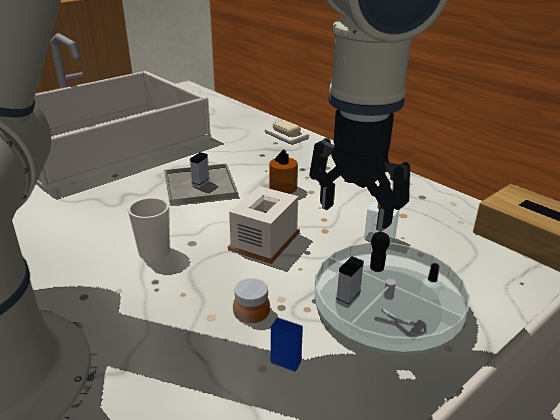

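The wrist view shows the fresh cartridge's black top at (264–293, 193–248), aligned between the jaws. The brush head is at (285,330). I measure both.

```bash
python3 - <<'E'
from h import *
p=r.camera_params("wrist");im=cv2.imread("pics/w6.png");g=im.max(2)
print(g[185:255:5,250:305:4])
m=np.zeros_like(g,bool);m[180:255,250:305]=g[180:255,250:305]<28
print(rect(m,p,.092))
E2=p["extrinsics"];print(abs(E2-np.load("pw6.npy")).max())
t=r.camera_params("top");print("brush",onz(t,[351,193],.093))
print("fresh px corners",proj(p,[[.4796,-.2324,.092]]))
print("dock centre wrist px", proj(p,[[.5081,.0036,.084]]))
E
```

```text
[[110 114 112 114  46  45  43  47  48  46  81 111 138 138]
 [107 109 114 108  46  44  44  51  43  48  54 112 111 139]
 [108 108 111  77  24  21  20  12   9   0   7 114 110 115]
 [113 111 110  25   0   2   7   8   6   1  15 115 113 114]
 [112 110 109  38   2   3   4  11   4   8   6 114 115 112]
 [113 112 108  70  15  12   3  16   7   9   2 113 114 111]
 [110 110 109  75   4   2   1   4   6   5   6 111 111 112]
 [112 111 109  92  10   4   5   8   8   7   0  99 112 111]
 [113 111 112 116   7   6   8   4   5   7  10  88 111 113]
 [112 113 112 112  14  11   9  17  16  14  15  83 112 111]
 [114 113 110 111  16  15   9  17  13  15  13  83 112 114]
 [111 107 112 112  15  17  13  13  16  16  10  88 108 110]
 [102 103 107 105  13   7  17  19  12  13  13  57 102 102]
 [100 101 105 105 101 107 108 108 105 103 104 105 103 104]]
(array([ 0.47803433, -0.23254668]), ((478.4587097167969, -232.46263122558594), (40.222957611083984, 20.59905433654785), 12.171082496643066), array([ 262,  194,   32,   55, 1548], dtype=int32))
0.0022778759816187155
brush [[ 0.577106   -0.20815475  0.093     ]]
fresh px corners [[277.82999967 223.23031278]]
dock centre wrist px [[564.25484765 297.35560083]]
```

Emit:
drive_tool(increments=[[0,1.5,1,-15,0,0,1],[0,0,0,-20,0,0,0],[0,0,0,-20,0,0,0],[0,0,0,-20,0,0,0],[0,0,0,-15,0,0,0],[0,0,0,-10,0,0,0],[0,0,0,-6,0,0,0],[0,0,0,0,0,0,0],[0,0,0,0,0,0,0]])

```text
clock: 16.05
ee_pos: [0.4803, -0.2313, 0.1309]
tool_rot: [-1.566, -0.14, 0.14]
ft_force: [-0.7, 0.3, -0.0]
finger_gap: 0.999
```

```bash
python3 - <<'E'
from h import *
s=r.state();sd=r.camera("side");cv2.imwrite("pics/s7.png",sd[180:370,260:490].repeat(3,0).repeat(3,1))
M=R.from_rotvec(s["tool_rot"]).as_matrix();print(s["ee_pos"],np.degrees(np.arctan2(M[1,2],M[0,2])),s["ft_force"])
E
```

```text
[ 0.48034886 -0.23130172  0.13087966] 100.232387755983 [-0.7356851   0.25489815 -0.03732423]
```

View pics/s7.png

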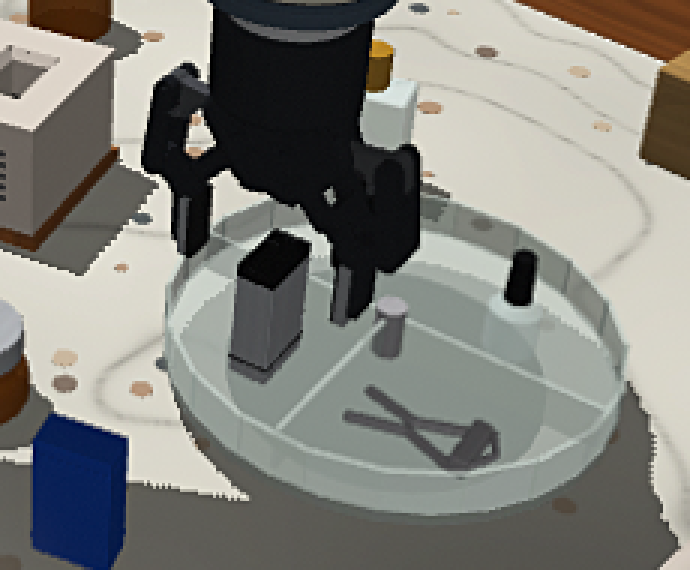

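The jaws straddle the fresh cartridge. Close and lift.

Emit:
drive_tool(increments=[[0.5,-0.5,-1,0,0,0,0],[0.6,0,0,0,0,0,0],[0.7,0,0,0,0,0,0],[0.8,0,0,0,0,0,0],[1,0,0,0,0,0,0],[1,0,0,0,0,0,0],[1,0,0,0,0,0,0],[1,0,0,0,0,0,0],[1,0,0,0,0,0,0]], squeeze=30)

```text
clock: 16.85
ee_pos: [0.4797, -0.2326, 0.1307]
tool_rot: [-1.566, -0.14, 0.14]
ft_force: [0.3, 1.2, 5.4]
finger_gap: 0.251
```

Emit:
drive_tool(increments=[[1,0,0,4,0,0,0],[1,0,0,10,0,0,0],[1,0,0,15,0,0,0],[1,0,0,20,0,0,0],[1,0,0,20,0,0,0],[1,0,0,20,0,0,0],[1,0,0,15,0,0,0],[1,0,0,6,0,0,0],[1,0,0,0,0,0,0]])

```text
clock: 17.6
ee_pos: [0.4801, -0.2328, 0.2422]
tool_rot: [-1.568, -0.142, 0.138]
ft_force: [0.1, 0.1, -0.7]
finger_gap: 0.255
```

```bash
python3 - <<'E'
from h import *
s=r.state();sd=r.camera("side");cv2.imwrite("pics/s8.png",sd[100:370,220:490].repeat(2,0).repeat(2,1))
M=R.from_rotvec(s["tool_rot"]).as_matrix();print(s["ee_pos"],np.degrees(np.arctan2(M[1,2],M[0,2])),s["ft_force"],s["finger_gap"])
E
```

```text
[ 0.48005857 -0.23282263  0.24223619] 100.20466498114887 [ 0.10573824  0.12265802 -0.67150475] 0.2549073371264514
```

View pics/s8.png

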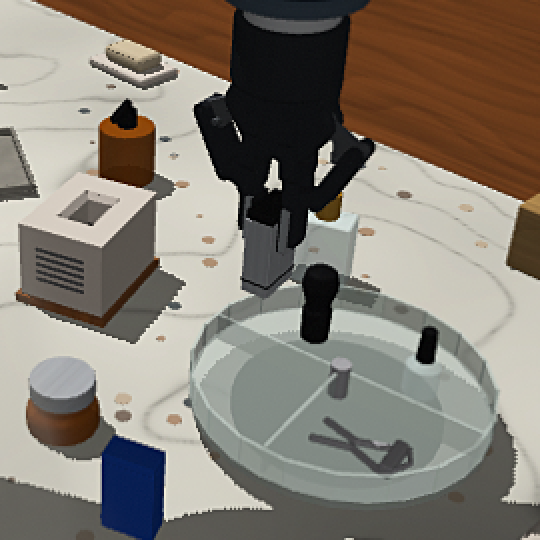

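Emit:
drive_tool(increments=[[1,2,12,0,0,0,0],[1,3,25,0,0,0,1],[1,3,25,0,0,0,1],[1,3,25,0,0,0,1],[1,3,25,0,0,0,1],[1,3,25,0,0,0,1],[1,3,25,0,0,0,1],[1,3,25,0,0,0,1],[1,3,25,0,0,0,1],[1,2,15,0,0,0,1],[1,0.6,9.4,0,0,0,1],[1,0,0,0,0,0,0],[1,0,0,0,0,0,0],[1,0,0,0,0,0,0]])

```text
clock: 18.82
ee_pos: [0.5081, 0.0033, 0.2402]
tool_rot: [-1.553, -0.276, 0.277]
ft_force: [0.5, -0.3, -1.6]
finger_gap: 0.251
```

```bash
python3 - <<'E'
from h import *
s=r.state();sd=r.camera("side");cv2.imwrite("pics/s9.png",sd[90:290,170:370].repeat(3,0).repeat(3,1))
cv2.imwrite("pics/w9.png",r.camera("wrist"))
M=R.from_rotvec(s["tool_rot"]).as_matrix();print(s["ee_pos"],np.degrees(np.arctan2(M[1,2],M[0,2])),s["ft_force"],s["finger_gap"],M.round(4)[:,1])
E
```

```text
[0.50805548 0.00326286 0.24022236] 110.15664876050155 [ 0.54816027 -0.28025539 -1.55118337] 0.2513124945061073 [-6.e-04 -1.e-04 -1.e+00]
```

View pics/s9.png

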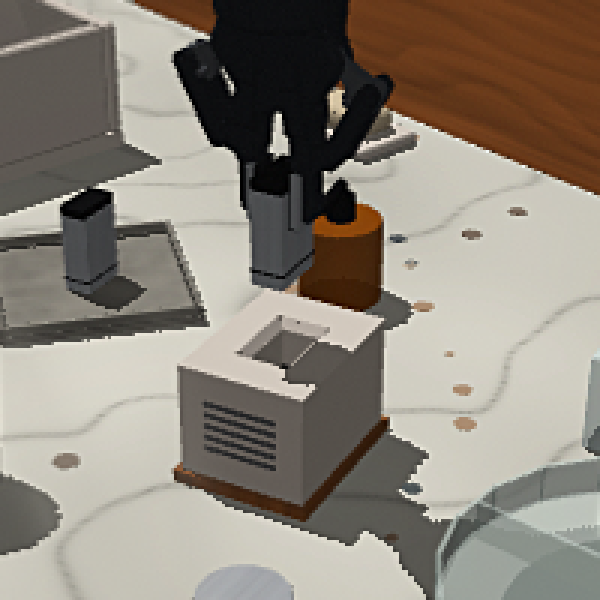

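View pics/w9.png

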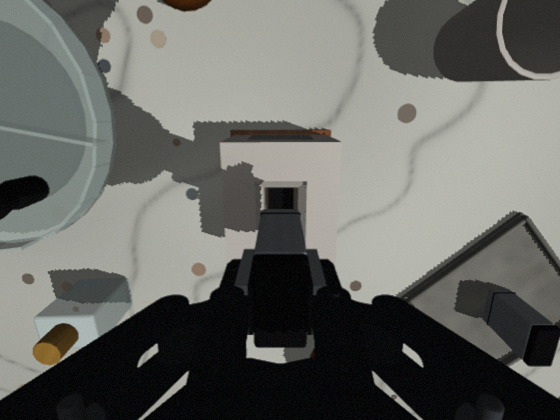

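Aligned with the bay. Lower through the lead-in, checking for side forces.

Emit:
drive_tool(increments=[[1,0.6,0.2,-8,0,0,0],[1,0,0,-10,0,0,0],[1,0,0,-10,0,0,0],[1,0,0,-8,0,0,0],[1,0,0,-5,0,0,0],[1,0,0,-4,0,0,0],[1,0,0,-3,0,0,0],[1,0,0,-3,0,0,0],[1,0,0,-3,0,0,0],[1,0,0,0,0,0,0]])

```text
clock: 19.75
ee_pos: [0.5088, 0.0041, 0.1862]
tool_rot: [-1.553, -0.276, 0.277]
ft_force: [0.5, 0.5, -1.9]
finger_gap: 0.252
```

Emit:
drive_tool(increments=[[1,0,-0.3,-4,0,0,0],[1,0,0,-4,0,0,0],[1,0,0,-4,0,0,0],[1,0,0,-4,0,0,0],[1,0,0,-3,0,0,0],[1,0,0,-2,0,0,0],[1,0,0,0,0,0,0]])

```text
clock: 20.33
ee_pos: [0.5087, 0.0038, 0.1651]
tool_rot: [-1.553, -0.276, 0.277]
ft_force: [-0.3, 0.3, -0.8]
finger_gap: 0.256
```

Emit:
drive_tool(increments=[[1,0,0,-1,0,0,0],[1,0,0,-1,0,0,0],[1,0,0,0,0,0,0]])

```text
clock: 20.58
ee_pos: [0.5089, 0.0037, 0.1635]
tool_rot: [-1.553, -0.277, 0.277]
ft_force: [-0.2, -0.2, -1.2]
finger_gap: 0.253
```

Emit:
drive_tool(increments=[[0.7,0,0,0,0,0,0],[0.6,0,0,0,0,0,0],[0.4,0,0,0,0,0,0],[0,0,0,0,0,0,0],[0,0,0,0,0,0,0],[0,0,0,0,0,0,0],[0,0,0,0,0,0,0],[0,0,0,10,0,0,0],[0,0,0,20,0,0,0],[0,0,0,20,0,0,0],[0,0,0,10,0,0,0],[1,0,0,0,0,0,0],[1,0,0,0,0,0,0],[1,0,0,0,0,0,0],[1,0,0,0,0,0,0],[1,0,0,0,0,0,0],[1,0,0,0,0,0,0],[1,0,0,0,0,0,0],[1,0,0,0,0,0,0]])

```text
clock: 22.17
ee_pos: [0.5088, 0.0037, 0.2233]
tool_rot: [-1.553, -0.276, 0.277]
ft_force: [0.1, 0.2, 0.0]
finger_gap: 0.002
```

```bash
python3 - <<'E'
from h import *
s=r.state();sd=r.camera("side");cv2.imwrite("pics/s10.png",sd[90:290,170:370].repeat(3,0).repeat(3,1))
print(s["ee_pos"],s["ft_force"],s["finger_gap"])
E
```

```text
[0.50878699 0.00372501 0.22334637] [0.06061681 0.19227075 0.0395114 ] 0.0017540974505484029
```

View pics/s10.png

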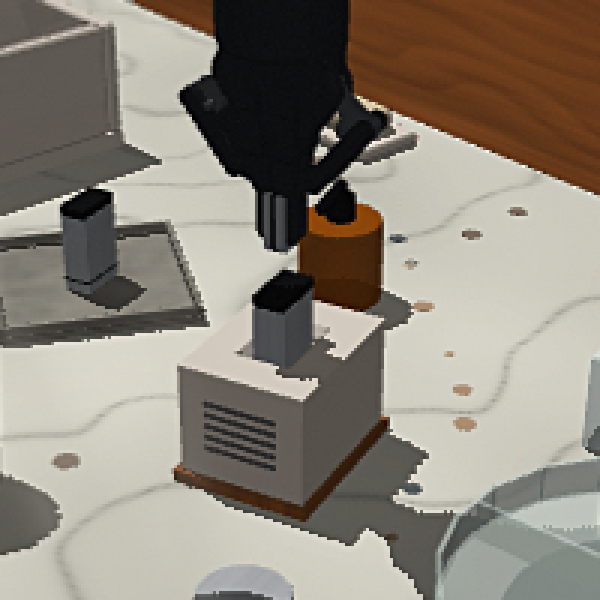

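The fresh cartridge stands in the raised bay and the shut fingers are above it. Now I press, fast only over the range where the stop cannot yet be.

Emit:
drive_tool(increments=[[1,0,0,-8,0,0,0],[1,0,0,-8,0,0,0],[1,0,0,-6,0,0,0],[1,0,0,-2,0,0,0],[1,0,0,-1.5,0,0,0],[1,0,0,-1.5,0,0,0],[1,0,0,-1.5,0,0,0],[1,0,0,-1.5,0,0,0],[1,0,0,-1.5,0,0,0],[1,0,0,-1.5,0,0,0],[1,0,0,0,0,0,0]])

```text
clock: 23.13
ee_pos: [0.5089, 0.0037, 0.1905]
tool_rot: [-1.553, -0.277, 0.277]
ft_force: [-1.3, 0.4, 3.9]
finger_gap: 0.0
```

Emit:
drive_tool(increments=[[1,0,0,-1.5,0,0,0],[1,0,0,-1.5,0,0,0],[1,0,0,-1.5,0,0,0],[1,0,0,-1.5,0,0,0],[1,0,0,-1.5,0,0,0],[1,0,0,-1.5,0,0,0],[1,0,0,0,0,0,0]])

```text
clock: 23.72
ee_pos: [0.5089, 0.0037, 0.1815]
tool_rot: [-1.553, -0.277, 0.277]
ft_force: [-0.4, 0.9, 5.2]
finger_gap: -0.001
```

Emit:
drive_tool(increments=[[1,0,0,-1,0,0,0],[1,0,0,-1,0,0,0],[1,0,0,-1,0,0,0],[1,0,0,0,0,0,0]])

```text
clock: 24.05
ee_pos: [0.509, 0.0037, 0.1786]
tool_rot: [-1.553, -0.277, 0.276]
ft_force: [-0.8, -0.1, 6.9]
finger_gap: -0.003
```

Emit:
drive_tool(increments=[[1,0,0,-0.8,0,0,0],[1,0,0,0,0,0,0]])

```text
clock: 24.22
ee_pos: [0.509, 0.0037, 0.1779]
tool_rot: [-1.553, -0.277, 0.276]
ft_force: [-1.0, 0.9, 6.0]
finger_gap: -0.0
```

Emit:
drive_tool(increments=[[1,0,0,-0.8,0,0,0],[1,0,0,0,0,0,0]])

```text
clock: 24.38
ee_pos: [0.509, 0.0037, 0.1771]
tool_rot: [-1.553, -0.277, 0.276]
ft_force: [-0.8, -0.7, 6.2]
finger_gap: -0.004
```

Emit:
drive_tool(increments=[[1,0,0,-0.8,0,0,0],[1,0,0,0,0,0,0]])

```text
clock: 24.55
ee_pos: [0.509, 0.0037, 0.1763]
tool_rot: [-1.553, -0.277, 0.276]
ft_force: [-0.4, -0.4, 6.3]
finger_gap: 0.001
```

Emit:
drive_tool(increments=[[1,0,0,-0.8,0,0,0],[1,0,0,0,0,0,0]])

```text
clock: 24.72
ee_pos: [0.509, 0.0037, 0.1755]
tool_rot: [-1.553, -0.277, 0.276]
ft_force: [-1.1, -0.5, 6.8]
finger_gap: -0.002
```

Emit:
drive_tool(increments=[[1,0,0,-0.8,0,0,0],[1,0,0,0,0,0,0]])

```text
clock: 24.88
ee_pos: [0.509, 0.0037, 0.1747]
tool_rot: [-1.553, -0.277, 0.276]
ft_force: [-0.9, -0.5, 5.6]
finger_gap: 0.001
```

Emit:
drive_tool(increments=[[1,0,0,-0.8,0,0,0],[1,0,0,0,0,0,0]])

```text
clock: 25.05
ee_pos: [0.509, 0.0037, 0.1739]
tool_rot: [-1.553, -0.277, 0.276]
ft_force: [-0.7, 0.6, 6.4]
finger_gap: 0.001
```

Emit:
drive_tool(increments=[[1,0,0,-0.8,0,0,0],[1,0,0,0,0,0,0]])

```text
clock: 25.22
ee_pos: [0.509, 0.0037, 0.1731]
tool_rot: [-1.553, -0.277, 0.276]
ft_force: [-0.7, 1.0, 7.2]
finger_gap: 0.001
```

Emit:
drive_tool(increments=[[1,0,0,-0.8,0,0,0],[1,0,0,0,0,0,0]])

```text
clock: 25.38
ee_pos: [0.509, 0.0037, 0.1724]
tool_rot: [-1.553, -0.277, 0.276]
ft_force: [-0.2, 1.0, 6.8]
finger_gap: 0.0
```

Emit:
drive_tool(increments=[[1,0,0,-0.8,0,0,0],[1,0,0,0,0,0,0]])

```text
clock: 25.55
ee_pos: [0.509, 0.0037, 0.1716]
tool_rot: [-1.553, -0.277, 0.276]
ft_force: [-0.5, -0.2, 6.7]
finger_gap: 0.005
```

Emit:
drive_tool(increments=[[1,0,0,-0.8,0,0,0],[1,0,0,0,0,0,0]])

```text
clock: 25.72
ee_pos: [0.509, 0.0037, 0.1707]
tool_rot: [-1.553, -0.277, 0.276]
ft_force: [-0.8, 0.1, 6.8]
finger_gap: -0.003
```

Emit:
drive_tool(increments=[[1,0,0,-0.8,0,0,0],[1,0,0,0,0,0,0]])

```text
clock: 25.88
ee_pos: [0.509, 0.0037, 0.17]
tool_rot: [-1.553, -0.277, 0.276]
ft_force: [-1.1, 0.9, 6.9]
finger_gap: 0.0
```

Emit:
drive_tool(increments=[[1,0,0,-0.8,0,0,0],[1,0,0,0,0,0,0]])

```text
clock: 26.05
ee_pos: [0.509, 0.0037, 0.1692]
tool_rot: [-1.553, -0.277, 0.276]
ft_force: [-0.7, -0.2, 6.9]
finger_gap: -0.001
```

Emit:
drive_tool(increments=[[1,0,0,-0.8,0,0,0],[1,0,0,0,0,0,0]])

```text
clock: 26.22
ee_pos: [0.5091, 0.0037, 0.1684]
tool_rot: [-1.553, -0.277, 0.276]
ft_force: [-0.6, -0.4, 7.4]
finger_gap: 0.001
```

Emit:
drive_tool(increments=[[1,0,0,-0.8,0,0,0],[1,0,0,0,0,0,0]])

```text
clock: 26.38
ee_pos: [0.5091, 0.0037, 0.1676]
tool_rot: [-1.553, -0.277, 0.276]
ft_force: [-1.4, 0.4, 10.5]
finger_gap: -0.0
```

Emit:
drive_tool(increments=[[1,0,0,-0.3,0,0,0],[1,0,0,0,0,0,0]])

```text
clock: 26.55
ee_pos: [0.5091, 0.0037, 0.1675]
tool_rot: [-1.553, -0.277, 0.276]
ft_force: [-2.0, 1.2, 10.7]
finger_gap: 0.0
```

Emit:
drive_tool(increments=[[1,0,0,-0.3,0,0,0],[1,0,0,0,0,0,0]])

```text
clock: 26.72
ee_pos: [0.5092, 0.0037, 0.1672]
tool_rot: [-1.553, -0.277, 0.276]
ft_force: [-1.6, -0.9, 13.2]
finger_gap: -0.002
```

Emit:
drive_tool(increments=[[1,0,0,-0.2,0,0,0],[1,0,0,0,0,0,0]])

```text
clock: 26.88
ee_pos: [0.5093, 0.0037, 0.1671]
tool_rot: [-1.553, -0.278, 0.276]
ft_force: [-2.3, 0.5, 13.5]
finger_gap: -0.0
```

Stop met at about 13.5 N, the same as for the spent one. I add 0.1 mm, then let go straight up.

Emit:
drive_tool(increments=[[1,0,0,-0.1,0,0,0],[1,0,0,0,0,0,0],[1,0,0,4,0,0,0],[1,0,0,8,0,0,0],[1,0,0,15,0,0,0],[1,0,0,20,0,0,0],[1,0,0,30,0,0,0],[1,0,0,30,0,0,0],[1,0,0,0,0,0,0],[1,0,0,0,0,0,0],[1,0,0,0,0,0,0],[1,0,0,0,0,0,0],[1,0,0,0,0,0,0],[1,0,0,0,0,0,0]])

```text
clock: 28.05
ee_pos: [0.5086, 0.0038, 0.2727]
tool_rot: [-1.553, -0.275, 0.278]
ft_force: [0.6, -0.7, -0.8]
finger_gap: -0.001
```

```bash
python3 - <<'E'
from h import *
s=r.state();sd=r.camera("side");cv2.imwrite("pics/s11.png",sd[90:290,130:400].repeat(2,0).repeat(2,1))
print(s["clock"],s["ee_pos"],s["ft_force"],s["finger_gap"])
g=sd.max(2);m=np.zeros_like(g,bool);m[170:210,245:280]=g[170:210,245:280]<40
n,l,st,c=cv2.connectedComponentsWithStats(m.astype(np.uint8));print(st[1:],c[1:])
E
```

```text
28.05 [0.50855766 0.00376109 0.2727209 ] [ 0.59297653 -0.69061714 -0.77783122] -0.000559675247541395
[[254 187  21  14 180]
 [278 190   1   1   1]] [[263.92777778 193.33888889]
 [278.         190.        ]]
```

View pics/s11.png

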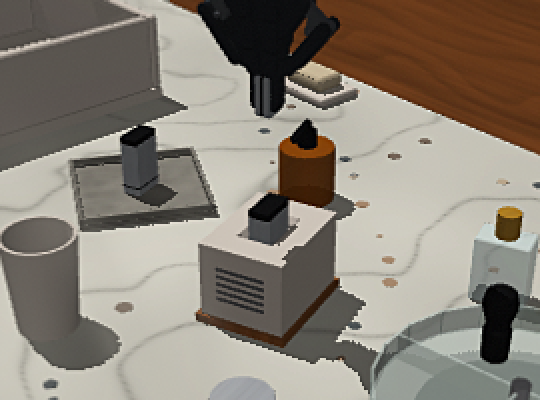

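The top face is at rows 187–200, which is the held height (z about 0.110), and the spent cartridge still stands in the dish. Handing in.

```bash
python3 - <<'E'
from rig import r
print(r.sign_off())
E
```

```text
the job is handed in; nothing more can be done
None
```

The refill is changed, and I handed the job in after about 28 s of robot time. No verdict was reported.

- **Spent cartridge:** I pressed it with the shut fingertips until I felt the stop at about 13 N, and it popped up. The side view showed its top at 124 mm, the raised height. I then lifted it out and stood it in the middle of the dish.
- **Fresh cartridge:** I took it from the organiser, stood it in the bay and pressed it to the stop; the last reading was 13.5 N. After I let go and raised the arm, its top was back at the held-down height of about 110 mm.
- **Last picture:** the spent cartridge was still standing in the dish, and nothing touched either cartridge. The bystanders in that view looked undisturbed by eye; I did not measure them, and the curler, polish bottle and most of the jar were outside it.
- **Disagreements:** the fresh cartridge's yaw read 9° from the top camera and 12° from the wrist camera. I used about 10°, and both the grasp and the fit went cleanly. No check failed.

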